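Tip the specimen box upright onto the weighing platform

TASK

The specimen transport box is lying on its side in front of the low weighing platform. Push it up against the platform's front edge and tip it over that edge so that it stands on its base on the platform with the orange lid on top, then slide it fully home, flush against the blue back stop, and let go. Leave the amber bottle, the red jar and the white beaker where they are.

Things in the scene. Friction and masses are not known exactly. Their poses are not given: they have to be found in the camera images.
- platform: Fixed weighing platform: steel deck 150 mm (its x) by 240 mm (its y), 12 mm high. Origin at the centre of its underside, on the bench; z up. The box is tipped and slid along its +x: from the bench, over the front edge, to the back stop. A white display unit (45 mm deep, 110 mm long, 70 mm high) stands right behind the back stop.
- front_edge (a point): Middle of the upper corner of the platform's front edge, at platform x = -75 mm, 12 mm above the bench. The edge is a fixed upright step that runs along the platform's y: the fence to push and tip against.
- back_stop (a point): Point on the front face of the blue back stop, at deck height in the middle of its length: platform x = +75 mm, 12 mm above the bench. The stop is 8 mm thick, as long as the deck, its top 60 mm above the bench.
- carrier: Loose rigid specimen box, white with orange lid, 0.4 to 0.75 kg, shut fast, too wide to grip. As it lies at the start: 105 mm along its x, 150 mm along y, 95 mm along z (height); origin at the centre of the face it then lies on. Lid face at x = -52.5 mm, away from the platform; base at x = +52.5 mm, 15 to 45 mm from the front edge, up to 0.15 rad askew. Upright, its x points down.
- carrier_mid (a point): Middle of the specimen box (52.5 mm from lid and base faces, 47.5 mm from the face it lies on at the start). With the box upright on the platform and flush against the back stop it lies at platform x = +27.5 mm, 64.5 mm above the bench.
- lid_mid (a point): Centre of the outer face of the orange lid (26 mm thick), on the specimen box: on top when the box stands upright.
- reagent_bottle: Bystander: amber bottle with blue cap, 70 mm diameter, 150 mm high, standing; origin at the centre of its underside.
- red_jar: Bystander: red jar with blue cap, 64 mm diameter, 90 mm high, standing; origin at the centre of its underside.
- beaker: Bystander: open white beaker, 72 mm diameter, 90 mm high, standing; origin at the centre of its underside.
There are look-alikes about, which are no part of the job. There is more than one size of the carrier; the one meant has the size given above.

How it is judged:
By the outcome, as a careful person would: the job done as asked, in the order asked, and still so for the second after the job is handed in, with the robot touching nothing.
It also fails if it takes over 50 s, if anything falls off the work surface, if the arm or the gripper's body presses on something with over 40 N, if the wrist force passes 120 N, or if a joint passes its speed limit or range.

ROBOT

A 6-joint arm with a two-finger parallel gripper is mounted at the origin on the work surface. World frame = base frame: x ahead of the robot, y to its left, z up, the work surface at z = 0. Lengths are in m, angles in degrees, forces in N, time in s.
With the tool pointing down it reaches from about 0.3 to 0.75 m from the base axis. Payload 8.5 kg.
Tool frame: the origin (TCP) lies at the very end of the fingers, on their centre line; the grasp point (between the pads) lies 19 mm behind it; z points along the fingers, x is the direction in which the jaws open and shut, and the axes are right-handed (so a half turn about z gives the same grasp; the last joint's range is limited). The gripper opens to 85 mm and grips with 20 to 120 N. Pads are 22 mm wide; open, the fingers measure 114 mm over their backs; the gripper's body (76 mm by 85 mm) begins 54 mm behind the grasp point. The pads swing forward as they close: fully open they stand 13 mm farther back than shut.
Start: joints at [-78.57, 21.807, 74.336, -0, 83.858, -12.336], TCP at [0.222, -0.503, 0.231] pointing down, gripper open.
Joint ranges: [-178.18, 178.18], [-50.72, 133.34], [12.68, 142.11], [-81.47, 261.47], [9.98, 163.14], [-165.26, 165.26]. Speed limits (degrees/s): [136.94, 136.94, 180, 180, 180, 180].

INTERFACE

Orientations are given as a 3x3 rotation matrix whose columns are the frame's x, y, z axes.
In Python, from plant import arm gives the robot as it stands.
- The arm moves only by the tool move_arm, never from a script. Its argument "deltas" is a list of rows, each an object with "rot": the turn, a rotation vector about the tool's x, y, z in rad, a list of three; "dp": the shift along the tool's x, y, z in cm, a list of three; "claw": the closure, from -1 (fully open) to 1 (shut). In form: [{"rot": [wx, wy, wz], "dp": [dx, dy, dz], "claw": claw}, ...]. A call has 1 to 10 rows; each row shifts and turns the pose as measured when the row begins, along the tool's axes as they then stand; what a row does not reach is not made up. A row lasts 1/12 s, in which the tool goes at most 41.7 mm and 7.16 degrees, less where a joint would pass 70% of its speed; a pose out of reach is approached as far as the arm can. A call with a gripper value outside its range is refused whole. The fingers move at their own pace and stop on an object; the grip force is fixed at half the most. Time passes only in rows, so rows that do not move let the fingers close. It gives the time, the measured TCP pose, the force and the opening at its end, in the units of the state.
- arm.observe(): the state, without advancing time (a new reading comes with each control period).
- arm.camera(name): name is "side" or "top"; returns a dict with "img" (480x640x3 uint8, blue, green, red), "fovy" (degrees; the focal length in pixels is half the picture's height over the tangent of half this angle, whatever the lens; pixels are square), "cx", "cy" (the principal point, pixels), "dist" ([k1, k2, p1, p2, k3] as OpenCV has them; the pictures are not rectified), "world_to_cam" (4x4, takes a point from world to camera coordinates). Camera axes: x right, y down, z forward; pixel columns grow to the right and rows downward; lengths in m; the calibration is good to about 2 mm. A picture is of the moment at which its call begins. There is no depth.
- arm.sign_off(): hands the job in, once; it reports no verdict.
The state is a dict: "clock": time; "joint_pos": joint angles; "dq": joint speeds; "effort": joint torques, N m; "position": TCP position; "eef_rot": TCP orientation; "contact_force": force on the tool from outside, world axes, zero at the start; "moment": the same for the moment, N m; "grip_width": opening from 0.0 (shut) to 1.0 (fully open).
Only numpy, scipy, OpenCV 4.12 (cv2) and the standard library are available. Lean on these libraries where they do the work, as an engineer would, in place of code of your own. Each camera call takes 0.05 s, during which the arm holds its last target.

## Working session

There is one attempt and no reset: what is moved stays moved. The work goes in short steps, Python scripts to look and compute and a tool call to move; the robot and the scene stay as the last step left them, time stands still between calls to the robot, and variables do not carry over. Pictures are saved under pics/ and viewed, and the job is handed in when it is done.

Besides the shell and the picture viewer there is one more tool, called after "Emit:" in YAML: its name, and indented under it one key for each argument. move_arm: Moves the arm, as the interface text tells. Its arguments: {"type":"object","properties":{"deltas":{"type":"array"}},"required":["deltas"]}

```bash
ls; mkdir -p pics
python3 - <<'E'
from plant import arm
import cv2,numpy as np
for n in("side","top"):
    c=arm.camera(n);cv2.imwrite(f"pics/{n}0.png",c["img"])
    print(n,c["fovy"],c["cx"],c["cy"],c["dist"]);print(np.round(c["world_to_cam"],4))
print(arm.observe())
E
```

```text
pics
side 42.6099087964634 314.0989550538243 235.44173503952416 [-0.10204841  0.          0.          0.          0.        ]
[[-0.766  -0.6427  0.012   0.3676]
 [-0.4594  0.5343 -0.7096  0.2758]
 [ 0.4496 -0.5491 -0.7045  1.1451]
 [ 0.      0.      0.      1.    ]]
top 49.83666465117604 316.57796828787593 240.3186352614398 [-0.11949087  0.          0.          0.          0.        ]
[[-0.0042 -0.9999  0.0148 -0.0271]
 [-0.9938  0.0026 -0.1115  0.512 ]
 [ 0.1115 -0.0152 -0.9936  1.1869]
 [ 0.      0.      0.      1.    ]]
{'clock': 0.1, 'joint_pos': array([-7.85696951e+01,  2.18357286e+01,  7.43795451e+01,  2.50095740e-03,
        8.38601112e+01, -1.23350135e+01]), 'dq': array([-0.04296553, -0.04346915, -0.15477719,  0.00465102,  0.04788336,
        0.07265221]), 'effort': array([ 5.92518874e-03, -4.49218011e+01, -2.31656009e+01,  9.82823337e-06,
        3.64808104e-03, -9.07975135e-06]), 'position': array([ 0.22160501, -0.50308175,  0.23079176]), 'eef_rot': array([[ 4.02986953e-01, -9.15205697e-01, -2.18203843e-04],
       [-9.15204834e-01, -4.02986882e-01,  1.29821931e-03],
       [-1.27607100e-03, -3.23464232e-04, -9.99999134e-01]]), 'contact_force': array([-0.71697676,  0.20193078, -0.27716152]), 'moment': array([ 0.03247926, -0.00461666, -0.04297634]), 'grip_width': 0.9987484662369972}
```

View pics/side0.png

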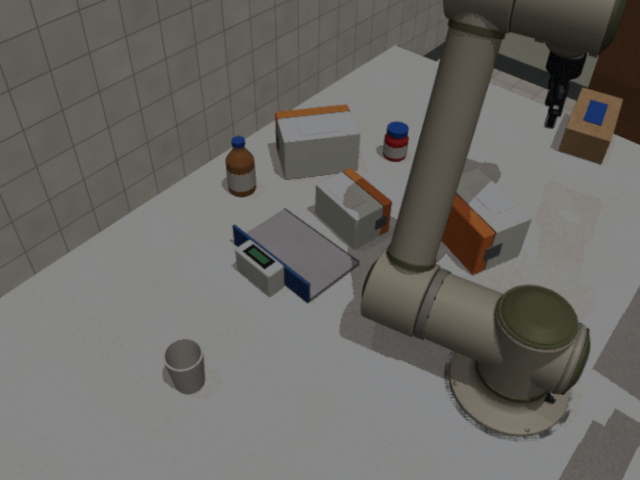

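View pics/top0.png

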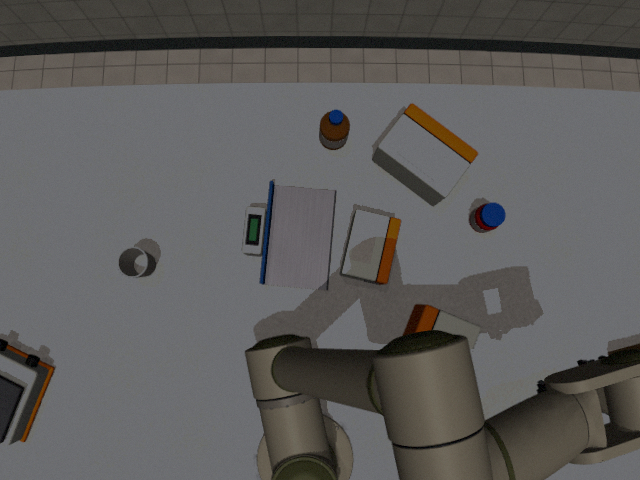

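```bash
cat > h.py <<'E'
import cv2,numpy as np
from plant import arm
def cam(n):
    c=arm.camera(n);h=c["img"].shape[0];f=h/2/np.tan(np.radians(c["fovy"]/2))
    c["K"]=np.array([[f,0,c["cx"]],[0,f,c["cy"]],[0,0,1]]);return c
def ray(c,px,z):
    u=cv2.undistortPoints(np.array(px,float).reshape(-1,1,2),c["K"],np.array(c["dist"])).reshape(-1,2)
    T=c["world_to_cam"];R=T[:3,:3];o=-R.T@T[:3,3]
    d=np.c_[u,np.ones(len(u))]@R
    return o+d*((z-o[2])/d[:,2])[:,None]
def proj(c,P):
    T=c["world_to_cam"]
    return cv2.projectPoints(np.array(P,float).reshape(-1,1,3),cv2.Rodrigues(T[:3,:3])[0],T[:3,3],c["K"],np.array(c["dist"]))[0].reshape(-1,2)
def crop(c,x0,y0,x1,y1,s,name):
    cv2.imwrite(name,cv2.resize(c["img"][y0:y1,x0:x1],None,fx=s,fy=s,interpolation=cv2.INTER_CUBIC))
E
python3 - <<'E'
from h import *
t=cam("top")
crop(t,230,160,430,310,4,"pics/ct0.png")
s=cam("side"); crop(s,220,140,420,310,3.5,"pics/cs0.png")
hsv=cv2.cvtColor(t["img"],cv2.COLOR_BGR2HSV)
def big(m,x0,y0,x1,y1):
    k=np.zeros_like(m);k[y0:y1,x0:x1]=m[y0:y1,x0:x1]
    cs=cv2.findContours(k,0,2)[0];return max(cs,key=cv2.contourArea)
# orange of candidate
m=cv2.inRange(hsv,(5,120,60),(25,255,255)); 
c=big(m,340,200,410,290);print("orange",cv2.boxPoints(cv2.minAreaRect(c)))
m=cv2.inRange(hsv,(100,120,40),(130,255,255)); 
c=big(m,255,170,285,290);print("blue",cv2.boxPoints(cv2.minAreaRect(c)))
E
```

```text
orange [[376.16122 281.37683]
 [390.3712  216.64247]
 [401.09818 218.9972 ]
 [386.8882  283.73157]]
blue [[259.06567 282.7102 ]
 [269.13904 180.71745]
 [272.6725  181.06644]
 [262.59912 283.0592 ]]
```

View pics/ct0.png

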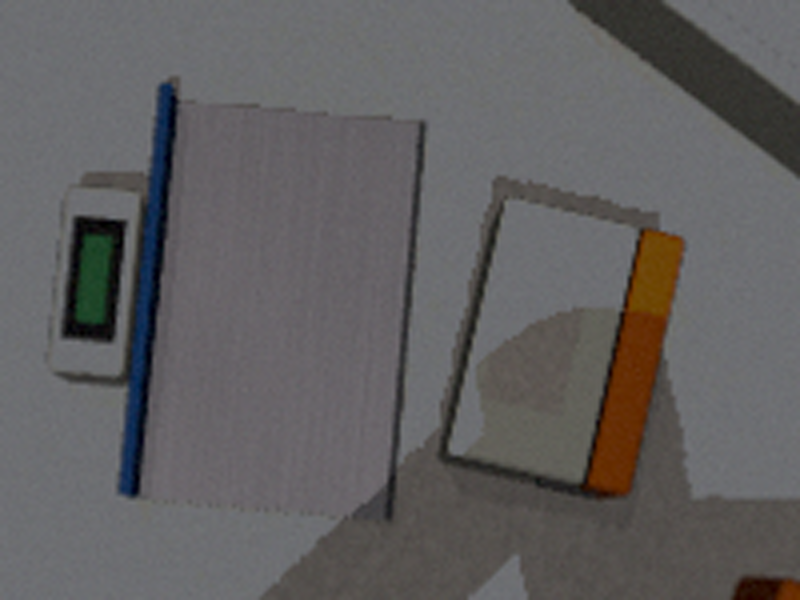

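View pics/cs0.png

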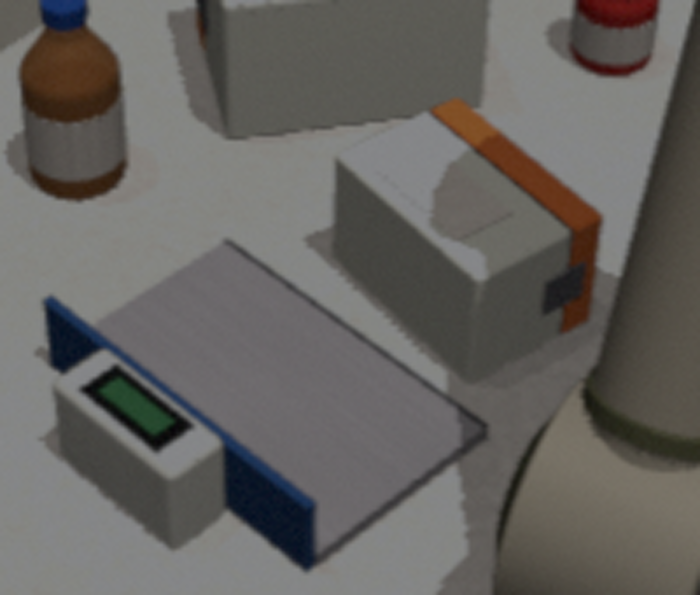

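The candidates in the top view are the box in front of the platform at (370,245), a bigger one at (425,152) and another at (440,325), half hidden by the arm. The one at (370,245) has its base facing the front edge and its lid away, as described. I'll check its size by ray casting.

Run:
```python
from h import *
np.set_printoptions(precision=4,suppress=True)
t=cam("top");s=cam("side")
tp=lambda a:np.array(a)/4+[230,160]-0.375
sp=lambda a:np.array(a)/3.5+[220,140]-0.357
B=ray(t,tp([[503,196],[684,236],[632,495],[445,458]]),.095)
print("box top(top)",B[:,:2],[np.linalg.norm(B[i]-B[i-1]) for i in range(4)])
B2=ray(s,sp([[336,160],[452,99],[600,217],[480,278]]),.095)
print("box side",B2[:,:2],[np.linalg.norm(B2[i]-B2[i-1]) for i in range(4)])
D=ray(t,tp([[423,122],[391,518]]),.012);print("front edge",D[:,:2],np.linalg.norm(D[0]-D[1]))
D2=ray(s,sp([[228,240],[488,430]]),.012);print("front edge side",D2[:,:2],np.linalg.norm(D2[0]-D2[1]))
S=ray(t,tp([[161,83],[175,83],[135,496],[120,496]]),.06);print("stop top",S[:,:2])
S2=ray(s,sp([[45,300],[315,505]]),.06);print("stop side",S2[:,:2])
for n,p,h in(("beaker",[137,262],.045),("jarcap",[491,215],.09),("bottlecap",[336,117],.15)): print(n,ray(t,[p],h)[0])
print("other boxes",ray(t,[[407,105],[477,157],[440,203],[374,158]],.1)[:,:2],ray(t,[[423,303],[480,322],[407,332]],.1)[:,:2])
```

```text
box top(top) [[ 0.5758 -0.1153]
 [ 0.553  -0.2171]
 [ 0.4081 -0.1849]
 [ 0.4291 -0.0813]] [np.float64(0.1506251786036978), np.float64(0.10428478171890478), np.float64(0.14849761005639595), np.float64(0.10567930882148413)]
box side [[ 0.5708 -0.1121]
 [ 0.5526 -0.2117]
 [ 0.4088 -0.1787]
 [ 0.4324 -0.084 ]] [np.float64(0.14128702032994953), np.float64(0.10120530573345127), np.float64(0.14755983781500928), np.float64(0.09756471518963852)]
front edge [[ 0.6357 -0.0751]
 [ 0.3976 -0.0542]] 0.239061951783195
front edge side [[ 0.6347 -0.0758]
 [ 0.3944 -0.0507]] 0.24157668920777114
stop top [[0.6489 0.0796]
 [0.6489 0.0715]
 [0.4096 0.0929]
 [0.4097 0.1014]]
stop side [[0.6484 0.0794]
 [0.4102 0.0981]]
beaker [0.4602 0.3907 0.045 ]
jarcap [ 0.5623 -0.4279  0.09  ]
bottlecap [ 0.7703 -0.0708  0.15  ]
other boxes [[ 0.8188 -0.2387]
 [ 0.6959 -0.3979]
 [ 0.588  -0.3069]
 [ 0.6915 -0.1589]] [[ 0.3641 -0.2621]
 [ 0.3205 -0.3899]
 [ 0.301  -0.2253]]
```

The box at (370,245) measures 105 × 150 mm with a 95 mm top, about 0.12 rad askew and 24 to 45 mm from the edge, so it is the one meant. Next I plan the approach: platform frame, jaws along the platform's y, tool tilted about 35° towards the platform.

```bash
cat >> h.py <<'E'
from scipy.spatial.transform import Rotation as Ro
th=np.radians(84.95)
F=np.array([.5166,-.0647,0.]);U=np.array([np.cos(th),np.sin(th),0]);V=np.array([-U[1],U[0],0]);Z=np.array([0,0,1.])
def Rt(al):
    a=np.radians(al);z=np.sin(a)*U-np.cos(a)*Z;x=-V;return np.c_[x,np.cross(z,x),z]
def st():
    o=arm.observe();R=o["eef_rot"];p=o["position"];d=p-F
    al=np.degrees(np.arctan2(R[:,2]@U,-R[:,2]@Z))
    f=o["contact_force"]
    print("t%.2f u%.1f v%.1f z%.1f mm al%.1f  f u%.1f v%.1f z%.1f |f|%.1f"%(o["clock"],d@U*1e3,d@V*1e3,p[2]*1e3,al,f@U,f@V,f[2],np.linalg.norm(f)),"j",np.round(o["joint_pos"],0),"roterr",np.round(Ro.from_matrix(R.T@Rt(al)).as_rotvec(),3))
    return o
def to(u,v,z,al):
    o=st();R=o["eef_rot"];P=F+U*u+V*v+Z*z
    print("rotvec(tool)",np.round(Ro.from_matrix(R.T@Rt(al)).as_rotvec(),3),"dp cm now-axes",np.round(R.T@(P-o["position"])*100,2),"dp in new axes",np.round(Rt(al).T@(P-o["position"])*100,2))
E
python3 -c "
from h import *
to(-.19,.018,.20,35)"
```

```text
t0.30 u-462.8 v255.2 z231.1 mm al0.0  f u0.2 v0.3 z-1.3 |f|1.4 j [-79.  22.  74.  -0.  84. -12.] roterr [ 0.     0.    -1.068]
rotvec(tool) [ 0.551 -0.325 -1.033] dp cm now-axes [-12.47 -33.93   3.12] dp in new axes [ 23.72 -20.56  18.2 ]
```

Emit:
move_arm:
  deltas:
    - {"rot": [0.055,-0.033,-0.103],"dp": [0,0,0],"claw": -1}
    - {"rot": [0.055,-0.033,-0.103],"dp": [0,0,0],"claw": -1}
    - {"rot": [0.055,-0.033,-0.103],"dp": [0,0,0],"claw": -1}
    - {"rot": [0.055,-0.033,-0.103],"dp": [0,0,0],"claw": -1}
    - {"rot": [0.055,-0.033,-0.103],"dp": [0,0,0],"claw": -1}
    - {"rot": [0.055,-0.033,-0.103],"dp": [0,0,0],"claw": -1}
    - {"rot": [0.055,-0.033,-0.103],"dp": [0,0,0],"claw": -1}
    - {"rot": [0.055,-0.033,-0.103],"dp": [0,0,0],"claw": -1}
    - {"rot": [0.055,-0.033,-0.103],"dp": [0,0,0],"claw": -1}
    - {"rot": [0.055,-0.033,-0.103],"dp": [0,0,0],"claw": -1}

```text
clock: 1.13
position: [0.2211, -0.5021, 0.2332]
eef_rot: [[0.998, -0.042, 0.044], [-0.06, -0.809, 0.585], [0.011, -0.586, -0.81]]
contact_force: [1.0, 0.4, 0.1]
grip_width: 1.003
```

```bash
python3 -c "
from h import *
to(-.19,.018,.20,35)"
```

```text
t1.13 u-461.8 v255.8 z233.2 mm al35.9  f u0.5 v-1.0 z0.1 |f|1.1 j [-82.  38.  54.   9. 123. -76.] roterr [-0.     0.008  0.029]
rotvec(tool) [-0.016  0.008  0.029] dp cm now-axes [ 24.5  -19.36  18.44] dp in new axes [ 23.78 -20.35  18.31]
```

Emit:
move_arm:
  deltas:
    - {"rot": [0,0,0.01],"dp": [2.4,-1.95,1.84],"claw": -1}
    - {"rot": [0,0,0.01],"dp": [2.4,-2.0,1.84],"claw": -1}
    - {"rot": [0,0,0.01],"dp": [2.4,-2.0,1.84],"claw": -1}
    - {"rot": [0,0,0],"dp": [2.4,-2.0,1.84],"claw": -1}
    - {"rot": [0,0,0],"dp": [2.4,-2.0,1.84],"claw": -1}
    - {"rot": [0,0,0],"dp": [2.4,-2.0,1.84],"claw": -1}
    - {"rot": [0,0,0],"dp": [2.4,-2.0,1.84],"claw": -1}
    - {"rot": [0,0,0],"dp": [2.4,-2.0,1.84],"claw": -1}
    - {"rot": [0,0,0],"dp": [2.4,-2.0,1.84],"claw": -1}
    - {"rot": [0,0,0],"dp": [2.4,-2.0,1.84],"claw": -1}

```text
clock: 1.97
position: [0.488, -0.2475, 0.1954]
eef_rot: [[0.996, -0.079, 0.048], [-0.092, -0.801, 0.591], [-0.008, -0.593, -0.805]]
contact_force: [0.3, -1.4, 0.5]
grip_width: 1.001
```

```bash
python3 -c "
from h import *
to(-.195,.018,.03,35)
t=cam('side');cv2.imwrite('pics/s1.png',t['img'])"
```

```text
t1.97 u-184.6 v12.4 z195.4 mm al36.4  f u-1.4 v-0.5 z0.5 |f|1.6 j [-51.  33.  70.  25. 104. -45.] roterr [ 0.     0.005 -0.008]
rotvec(tool) [-0.024  0.005 -0.008] dp cm now-axes [-0.42 10.64 12.71] dp in new axes [-0.56 10.34 12.95]
```

View pics/s1.png

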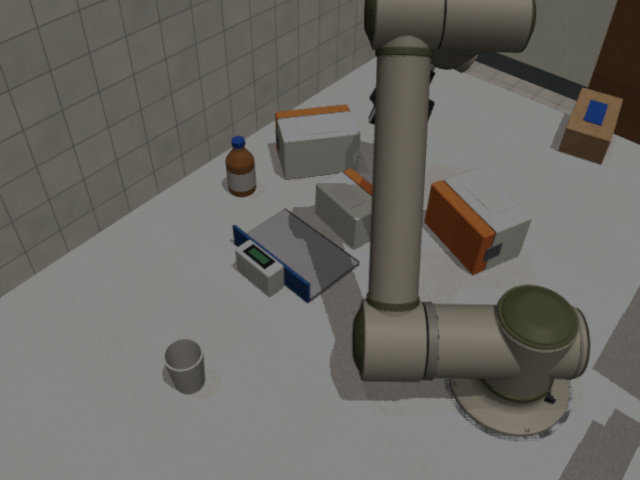

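Emit:
move_arm:
  deltas:
    - {"rot": [-0.01,0,0],"dp": [-0.06,1.3,1.6],"claw": -1}
    - {"rot": [-0.01,0,0],"dp": [-0.06,1.3,1.6],"claw": -1}
    - {"rot": [0,0,0],"dp": [-0.06,1.3,1.6],"claw": -1}
    - {"rot": [0,0,0],"dp": [-0.06,1.3,1.6],"claw": -1}
    - {"rot": [0,0,0],"dp": [-0.06,1.3,1.6],"claw": -1}
    - {"rot": [0,0,0],"dp": [-0.06,1.3,1.6],"claw": -1}
    - {"rot": [0,0,0],"dp": [-0.06,1.3,1.6],"claw": -1}
    - {"rot": [0,0,0],"dp": [-0.06,1.3,1.6],"claw": -1}

```text
clock: 2.68
position: [0.4888, -0.2501, 0.0271]
eef_rot: [[0.997, -0.063, 0.044], [-0.077, -0.819, 0.569], [0.0, -0.571, -0.821]]
contact_force: [0.3, -0.4, -0.8]
grip_width: 0.998
```

```bash
python3 -c "
from h import *
to(-.15,.018,.03,35)
t=cam('top');crop(t,300,160,500,310,4,'pics/t2.png')
t=cam('side');crop(t,280,60,480,260,3,'pics/s2.png')"
```

```text
t2.68 u-187.2 v11.4 z27.1 mm al34.8  f u-0.4 v-0.3 z-0.8 |f|0.9 j [-51.  44.  79.  23.  84. -54.] roterr [-0.     0.006  0.01 ]
rotvec(tool) [0.003 0.006 0.01 ] dp cm now-axes [-0.62 -3.22  1.89] dp in new axes [-0.66 -3.21  1.9 ]
```

View pics/t2.png

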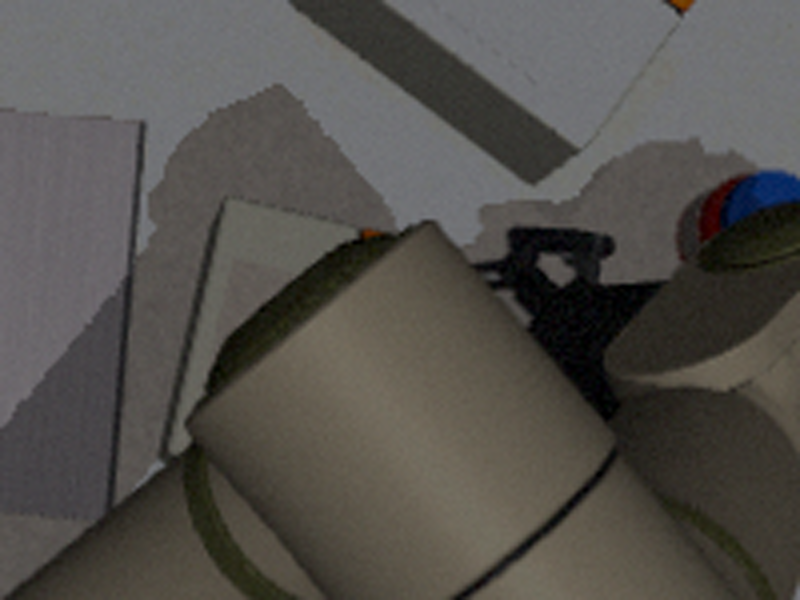

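View pics/s2.png

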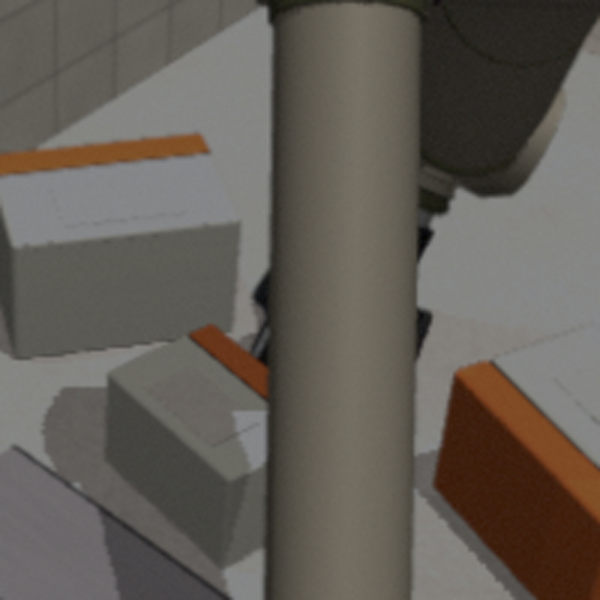

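Emit:
move_arm:
  deltas:
    - {"rot": [0,0,0.005],"dp": [-0.07,-0.45,0.26],"claw": -1}
    - {"rot": [0,0,0.005],"dp": [-0.07,-0.45,0.26],"claw": -1}
    - {"rot": [0,0,0],"dp": [-0.07,-0.45,0.26],"claw": -1}
    - {"rot": [0,0,0],"dp": [-0.07,-0.41,0.26],"claw": -1}
    - {"rot": [0,0,0],"dp": [-0.07,-0.41,0.28],"claw": -1}
    - {"rot": [0,0,0],"dp": [-0.07,-0.41,0.28],"claw": -1}
    - {"rot": [0,0,0],"dp": [-0.07,-0.41,0.28],"claw": -1}

```text
clock: 3.37
position: [0.4874, -0.2116, 0.0329]
eef_rot: [[0.996, -0.073, 0.046], [-0.086, -0.818, 0.568], [-0.004, -0.57, -0.822]]
contact_force: [0.2, 0.9, 0.7]
grip_width: 1.003
```

```bash
python3 -c "
from h import *
to(-.12,.018,.03,35)"
```

```text
t3.37 u-148.9 v16.2 z32.9 mm al34.8  f u1.0 v-0.1 z0.7 |f|1.2 j [-48.  42.  84.  25.  81. -53.] roterr [ 0.     0.005 -0.001]
rotvec(tool) [ 0.004  0.005 -0.001] dp cm now-axes [-0.18 -2.21  1.89] dp in new axes [-0.18 -2.2   1.9 ]
```

Emit:
move_arm:
  deltas:
    - {"rot": [0,0,0],"dp": [-0.02,-0.33,0.26],"claw": -1}
    - {"rot": [0,0,0],"dp": [-0.02,-0.33,0.26],"claw": -1}
    - {"rot": [0,0,0],"dp": [-0.02,-0.33,0.26],"claw": -1}
    - {"rot": [0,0,0],"dp": [-0.02,-0.33,0.26],"claw": -1}
    - {"rot": [0,0,0],"dp": [-0.02,-0.33,0.26],"claw": -1}
    - {"rot": [0,0,0],"dp": [-0.02,-0.33,0.26],"claw": -1}

```text
clock: 3.87
position: [0.4907, -0.1866, 0.0325]
eef_rot: [[0.996, -0.072, 0.053], [-0.089, -0.822, 0.562], [0.003, -0.564, -0.825]]
contact_force: [1.2, -4.8, 4.3]
grip_width: 1.002
```

```bash
python3 -c "
from h import *
to(-.12,.018,.03,35)"
```

```text
t3.87 u-123.8 v15.1 z32.5 mm al34.4  f u-4.7 v-1.6 z4.3 |f|6.6 j [-46.  41.  86.  26.  79. -52.] roterr [ 0.    -0.003  0.001]
rotvec(tool) [ 0.011 -0.003  0.001] dp cm now-axes [-0.29 -0.17  0.42] dp in new axes [-0.29 -0.16  0.42]
```

Emit:
move_arm:
  deltas:
    - {"rot": [0,0,0],"dp": [-0.02,-0.33,0.24],"claw": -1}
    - {"rot": [0,0,0],"dp": [-0.02,-0.33,0.24],"claw": -1}
    - {"rot": [0,0,0],"dp": [-0.02,-0.33,0.24],"claw": -1}
    - {"rot": [0,0,0],"dp": [-0.02,-0.33,0.24],"claw": -1}
    - {"rot": [0,0,0],"dp": [-0.02,-0.33,0.24],"claw": -1}

```text
clock: 4.28
position: [0.4916, -0.1688, 0.0323]
eef_rot: [[0.996, -0.071, 0.054], [-0.089, -0.828, 0.554], [0.005, -0.556, -0.831]]
contact_force: [-14.8, -37.5, 15.1]
grip_width: 1.005
```

```bash
python3 -c "
from h import *
to(-.12,.018,.03,35)
t=cam('top');crop(t,270,160,470,310,4,'pics/t3.png')
t=cam('side');crop(t,280,60,480,260,3,'pics/s3.png')"
```

```text
t4.28 u-105.9 v15.7 z32.3 mm al33.8  f u-38.6 v11.5 z15.1 |f|43.0 j [-45.  40.  88.  26.  77. -52.] roterr [ 0.    -0.005  0.002]
rotvec(tool) [ 0.021 -0.005  0.002] dp cm now-axes [-0.23  1.3  -0.59] dp in new axes [-0.23  1.29 -0.62]
```

View pics/t3.png

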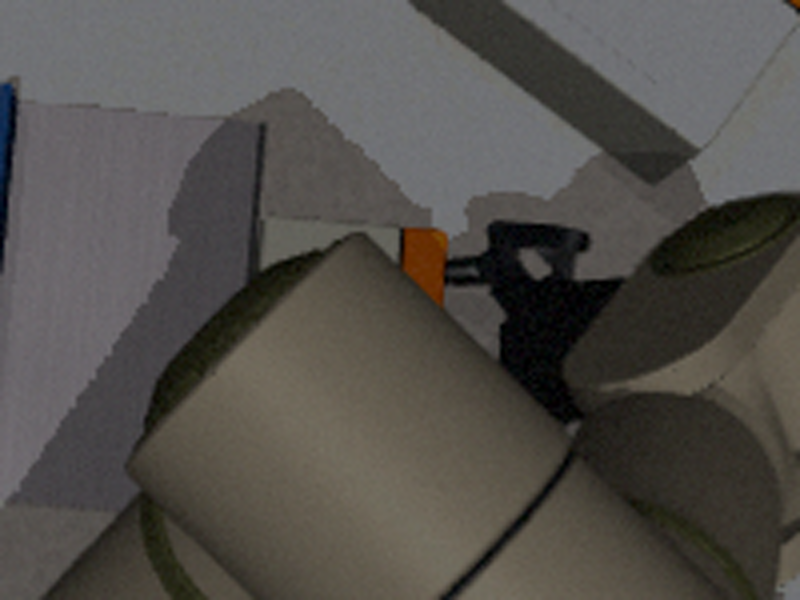

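View pics/s3.png

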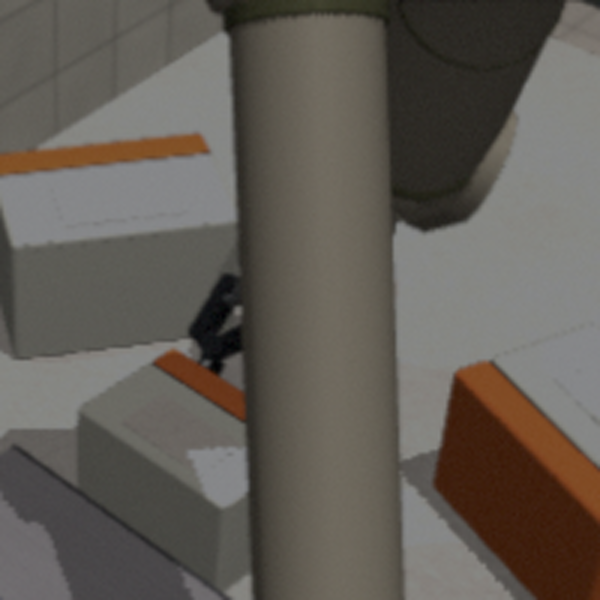

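Emit:
move_arm:
  deltas:
    - {"rot": [0.01,0,0],"dp": [0,0.4,-0.28],"claw": -1}
    - {"rot": [0.01,0,0],"dp": [0,0.5,0.75],"claw": -1}
    - {"rot": [0,0,0],"dp": [0,0.5,0.75],"claw": -1}
    - {"rot": [0,0,0],"dp": [0,0.2,0.3],"claw": -1}

```text
clock: 4.72
position: [0.4895, -0.1717, 0.0093]
eef_rot: [[0.996, -0.071, 0.052], [-0.088, -0.815, 0.573], [0.002, -0.576, -0.818]]
contact_force: [-0.5, -0.2, -0.2]
grip_width: 1.002
```

```bash
python3 -c "
from h import *
to(-.105,.018,.012,35)
t=cam('top')
p=ray(t,[[336.2,214.5]],.095)[0]-F;print(p@U,p@V)"
```

```text
t4.72 u-109.0 v17.6 z9.3 mm al35.2  f u-0.3 v0.5 z-0.2 |f|0.6 j [-46.  42.  88.  27.  76. -54.] roterr [ 0.    -0.002  0.001]
rotvec(tool) [-0.003 -0.002  0.001] dp cm now-axes [-0.04 -0.48  0.01] dp in new axes [-0.04 -0.48  0.01]
-0.003309438612245332 -0.04637870172158753
```

Emit:
move_arm:
  deltas:
    - {"rot": [0,0,0],"dp": [-0.5,-0.1,-0.15],"claw": -1}
    - {"rot": [0,0,0],"dp": [-0.5,-0.1,-0.15],"claw": -1}
    - {"rot": [0,0,0],"dp": [0,-0.15,0.1],"claw": -1}
    - {"rot": [0,0,0],"dp": [0,-0.15,0.1],"claw": -1}
    - {"rot": [0,0,0],"dp": [0,-0.15,0.1],"claw": -1}

```text
clock: 5.18
position: [0.478, -0.1677, 0.0117]
eef_rot: [[0.996, -0.073, 0.051], [-0.089, -0.819, 0.568], [0.0, -0.57, -0.822]]
contact_force: [-4.8, -8.9, 0.2]
grip_width: 1.0
```

```bash
python3 -c "
from h import *
to(-.105,.026,.012,35)"
```

```text
t5.18 u-106.0 v29.4 z11.7 mm al34.7  f u-9.2 v4.0 z0.2 |f|10.1 j [-46.  41.  90.  26.  75. -54.] roterr [-0.    -0.001 -0.   ]
rotvec(tool) [ 0.005 -0.001 -0.   ] dp cm now-axes [ 0.34 -0.1   0.04] dp in new axes [ 0.34 -0.1   0.04]
```

Emit:
move_arm:
  deltas:
    - {"rot": [-0.02,0,0],"dp": [0,-0.3,-0.08],"claw": -1}
    - {"rot": [-0.04,0,0],"dp": [0,-0.43,-0.26],"claw": -1}
    - {"rot": [-0.04,0,0],"dp": [0,-0.43,-0.26],"claw": -1}
    - {"rot": [-0.04,0,0],"dp": [0,-0.43,-0.26],"claw": -1}

```text
clock: 5.52
position: [0.4781, -0.1667, 0.0273]
eef_rot: [[0.996, -0.083, 0.043], [-0.094, -0.898, 0.43], [0.003, -0.432, -0.902]]
contact_force: [-3.3, -9.8, 1.0]
grip_width: 1.001
```

```bash
cat >> h.py <<'E'
def arc():
    o=arm.observe();d=o["position"]-F;r=np.array([d@U*1e3,d[2]*1e3-12]);R=o["eef_rot"]
    al=np.degrees(np.arctan2(R[:,2]@U,-R[:,2]@Z))
    print("radius %.1f ang from -u %.1f, tool turned %.1f"%(np.hypot(*r),np.degrees(np.arctan2(r[1],-r[0])),34.7-al))
E
python3 -c "
from h import *
st();arc()
t=cam('side');crop(t,230,60,430,260,3,'pics/s4.png')"
```

```text
t5.52 u-105.0 v29.3 z27.3 mm al25.6  f u-10.0 v2.5 z1.0 |f|10.4 j [-43.  37.  92.  22.  69. -49.] roterr [-0.    -0.005 -0.004]
radius 106.1 ang from -u 8.3, tool turned 9.1
```

View pics/s4.png

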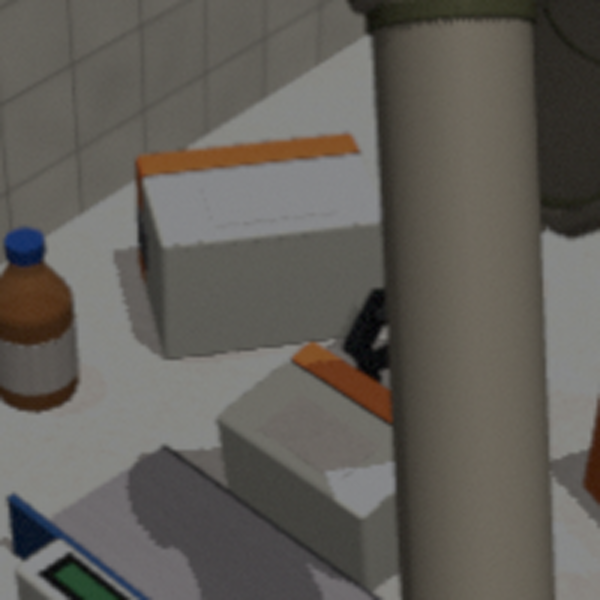

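Emit:
move_arm:
  deltas:
    - {"rot": [-0.04,0,0],"dp": [0,-0.43,-0.27],"claw": -1}
    - {"rot": [-0.04,0,0],"dp": [0,-0.43,-0.27],"claw": -1}
    - {"rot": [-0.04,0,0],"dp": [0,-0.43,-0.27],"claw": -1}
    - {"rot": [-0.04,0,0],"dp": [0,-0.43,-0.27],"claw": -1}
    - {"rot": [-0.04,0,0],"dp": [0,-0.43,-0.27],"claw": -1}

```text
clock: 5.98
position: [0.479, -0.1595, 0.0522]
eef_rot: [[0.996, -0.088, 0.031], [-0.093, -0.973, 0.211], [0.011, -0.213, -0.977]]
contact_force: [-3.6, -7.8, 3.5]
grip_width: 1.0
```

```bash
python3 -c "
from h import *
st();arc()
t=cam('side');crop(t,230,60,430,260,3,'pics/s5.png')"
```

```text
t5.98 u-97.7 v29.1 z52.2 mm al12.3  f u-8.1 v2.9 z3.5 |f|9.3 j [-38.  31.  94.  12.  61. -39.] roterr [-0.    -0.012 -0.002]
radius 105.7 ang from -u 22.4, tool turned 22.4
```

View pics/s5.png

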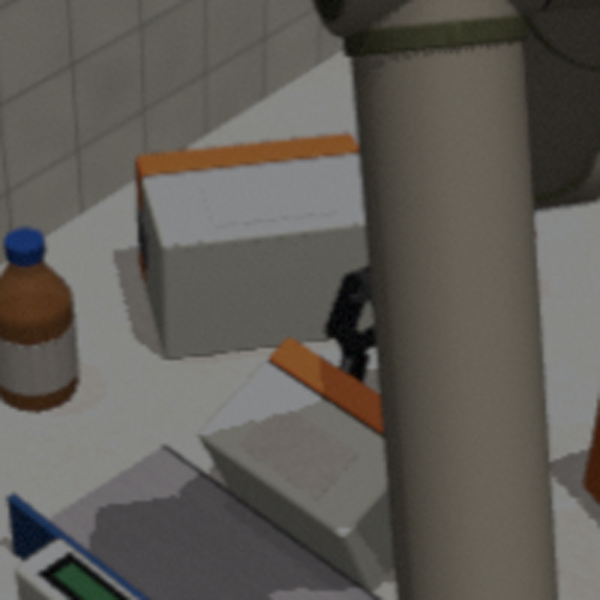

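Emit:
move_arm:
  deltas:
    - {"rot": [-0.04,-0.002,0],"dp": [0,-0.43,-0.27],"claw": -1}
    - {"rot": [-0.04,-0.002,0],"dp": [0,-0.43,-0.27],"claw": -1}
    - {"rot": [-0.04,-0.002,0],"dp": [0,-0.43,-0.27],"claw": -1}
    - {"rot": [-0.04,-0.002,0],"dp": [0,-0.43,-0.27],"claw": -1}
    - {"rot": [-0.04,-0.002,0],"dp": [0,-0.43,-0.27],"claw": -1}

```text
clock: 6.45
position: [0.4804, -0.1458, 0.0749]
eef_rot: [[0.996, -0.089, 0.009], [-0.089, -0.996, -0.015], [0.01, 0.014, -1.0]]
contact_force: [-3.7, -6.1, 6.6]
grip_width: 0.995
```

```bash
python3 -c "
from h import *
st();arc()
t=cam('side');crop(t,230,60,430,260,3,'pics/s6.png')"
```

```text
t6.45 u-84.0 v29.0 z74.9 mm al-0.8  f u-6.4 v3.1 z6.6 |f|9.7 j [-30.  27.  96.  -1.  57. -25.] roterr [-0.    -0.01  -0.001]
radius 105.0 ang from -u 36.8, tool turned 35.5
```

View pics/s6.png

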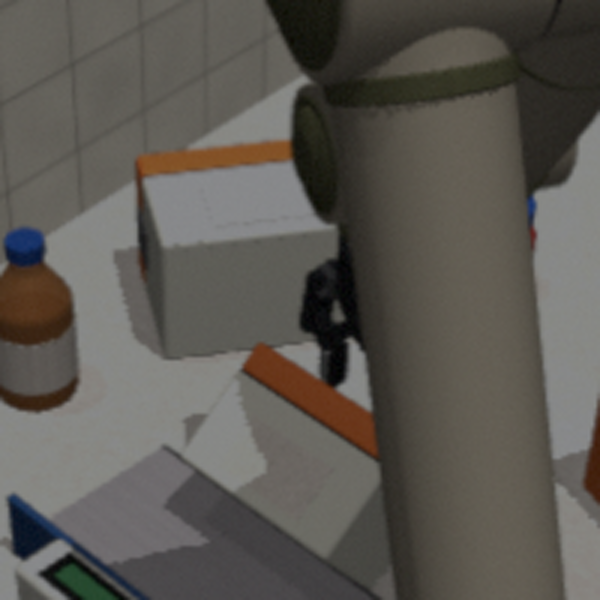

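Emit:
move_arm:
  deltas:
    - {"rot": [-0.045,-0.003,0],"dp": [0,-0.42,-0.27],"claw": -1}
    - {"rot": [-0.045,-0.003,0],"dp": [0,-0.42,-0.27],"claw": -1}
    - {"rot": [-0.045,-0.003,0],"dp": [0,-0.42,-0.27],"claw": -1}
    - {"rot": [-0.045,-0.003,0],"dp": [0,-0.42,-0.27],"claw": -1}
    - {"rot": [-0.045,-0.003,0],"dp": [0,-0.42,-0.27],"claw": -1}

```text
clock: 6.92
position: [0.4822, -0.127, 0.0938]
eef_rot: [[0.996, -0.086, -0.019], [-0.088, -0.962, -0.26], [0.004, 0.261, -0.965]]
contact_force: [-2.9, -2.9, 5.8]
grip_width: 1.0
```

```bash
python3 -c "
from h import *
st();arc()
t=cam('side');crop(t,230,60,430,260,3,'pics/s7.png')"
```

```text
t6.92 u-65.1 v28.8 z93.8 mm al-15.1  f u-3.1 v2.6 z5.8 |f|7.1 j [-21.  26.  96. -18.  55.  -6.] roterr [-0.    -0.004 -0.001]
radius 104.6 ang from -u 51.5, tool turned 49.8
```

View pics/s7.png

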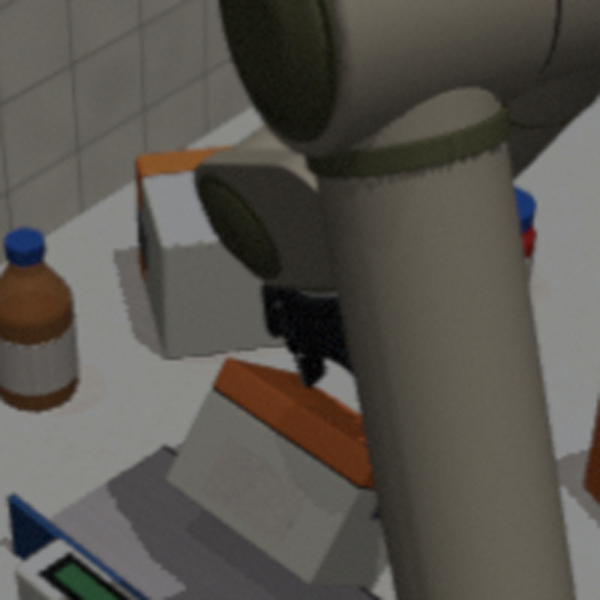

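Emit:
move_arm:
  deltas:
    - {"rot": [-0.045,-0.002,0],"dp": [0,-0.46,-0.24],"claw": -1}
    - {"rot": [-0.045,-0.002,0],"dp": [0,-0.46,-0.24],"claw": -1}
    - {"rot": [-0.045,-0.002,0],"dp": [0,-0.46,-0.24],"claw": -1}

```text
clock: 7.22
position: [0.4835, -0.1134, 0.1026]
eef_rot: [[0.996, -0.082, -0.032], [-0.088, -0.911, -0.403], [0.004, 0.404, -0.915]]
contact_force: [-4.0, -3.1, 10.1]
grip_width: 0.998
```

```bash
python3 -c "
from h import *
st();arc()
t=cam('side');crop(t,230,60,430,260,3,'pics/s8.png')"
```

```text
t7.22 u-51.5 v28.7 z102.6 mm al-23.8  f u-3.4 v3.7 z10.1 |f|11.3 j [-15.  26.  96. -28.  57.   6.] roterr [-0.    -0.004 -0.002]
radius 104.2 ang from -u 60.4, tool turned 58.5
```

View pics/s8.png

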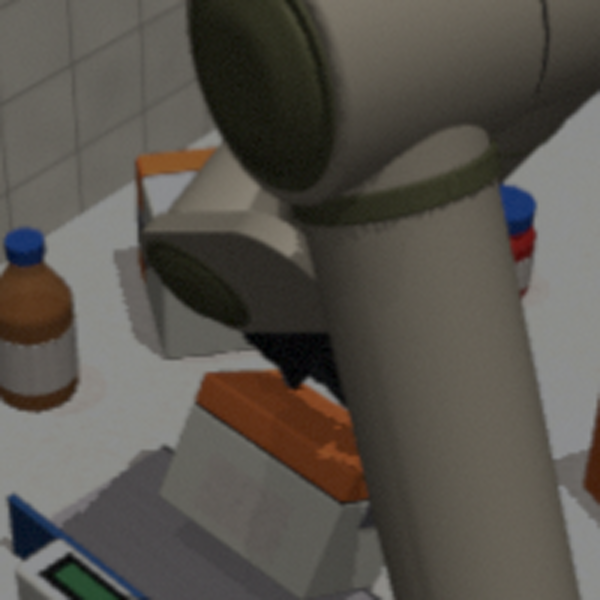

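Emit:
move_arm:
  deltas:
    - {"rot": [-0.047,-0.002,0],"dp": [0,-0.46,-0.26],"claw": -1}
    - {"rot": [-0.047,-0.002,0],"dp": [0,-0.46,-0.26],"claw": -1}
    - {"rot": [-0.047,-0.002,0],"dp": [0,-0.46,-0.26],"claw": -1}
    - {"rot": [-0.047,-0.002,0],"dp": [0,-0.46,-0.26],"claw": -1}
    - {"rot": [-0.047,-0.002,0],"dp": [0,-0.46,-0.26],"claw": -1}

```text
clock: 7.68
position: [0.4856, -0.0883, 0.1125]
eef_rot: [[0.996, -0.075, -0.053], [-0.091, -0.776, -0.624], [0.005, 0.626, -0.78]]
contact_force: [-1.5, -0.1, 10.0]
grip_width: 0.999
```

```bash
python3 -c "
from h import *
st();arc()
t=cam('side');crop(t,230,60,430,260,3,'pics/s9.png')"
```

```text
t7.68 u-26.2 v28.8 z112.5 mm al-38.8  f u-0.2 v1.5 z10.0 |f|10.1 j [ -5.  29.  96. -45.  63.  24.] roterr [-0.    -0.002 -0.006]
radius 103.8 ang from -u 75.4, tool turned 73.5
```

View pics/s9.png

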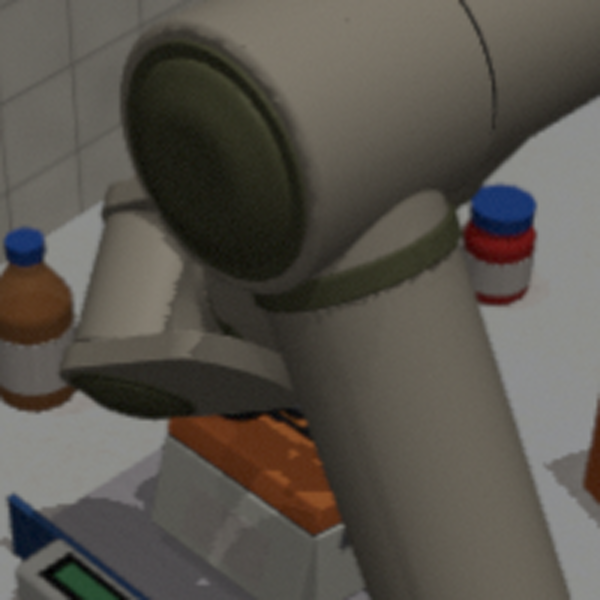

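Emit:
move_arm:
  deltas:
    - {"rot": [-0.047,-0.002,0],"dp": [0,-0.45,-0.26],"claw": -1}
    - {"rot": [-0.047,-0.002,0],"dp": [0,-0.45,-0.26],"claw": -1}
    - {"rot": [-0.047,-0.002,0],"dp": [0,-0.45,-0.26],"claw": -1}
    - {"rot": [-0.047,0,0],"dp": [0,-0.42,-0.28],"claw": -1}
    - {"rot": [-0.047,0,0],"dp": [0,-0.4,-0.28],"claw": -1}

```text
clock: 8.15
position: [0.4878, -0.0629, 0.1166]
eef_rot: [[0.996, -0.063, -0.069], [-0.093, -0.589, -0.803], [0.01, 0.806, -0.592]]
contact_force: [-2.8, -13.2, 19.0]
grip_width: 0.999
```

```bash
python3 -c "
from h import *
st();arc()
t=cam('side');crop(t,230,100,430,300,3,'pics/s10.png')"
```

```text
t8.15 u-0.7 v28.8 z116.6 mm al-53.7  f u-13.4 v1.6 z19.0 |f|23.3 j [  3.  35.  95. -57.  73.  38.] roterr [-0.    -0.002 -0.011]
radius 104.6 ang from -u 89.6, tool turned 88.4
```

View pics/s10.png

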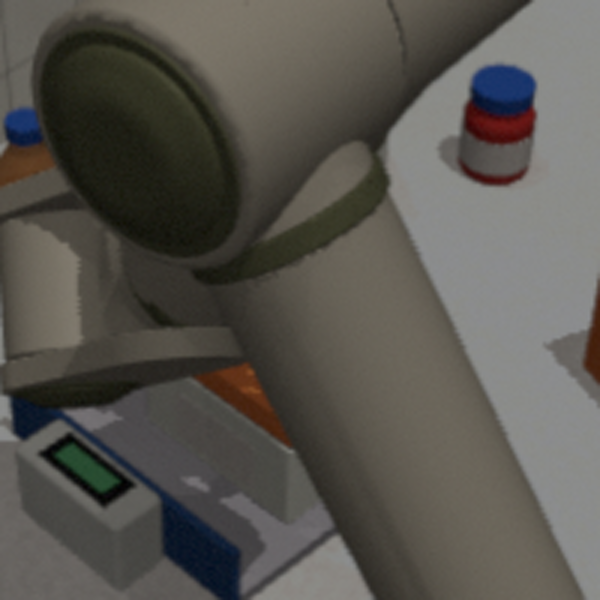

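Emit:
move_arm:
  deltas:
    - {"rot": [0,0,0],"dp": [0,0.4,-0.3],"claw": -1}
    - {"rot": [0,0,0],"dp": [0,0.8,-0.6],"claw": -1}
    - {"rot": [0,0,0],"dp": [0,1.6,-1.2],"claw": -1}
    - {"rot": [0,0,0],"dp": [0,2.4,-1.8],"claw": -1}
    - {"rot": [0,0,0],"dp": [0,2.4,-1.8],"claw": -1}
    - {"rot": [0,0,0],"dp": [0,2.4,-1.8],"claw": -1}

```text
clock: 8.7
position: [0.4837, -0.0597, 0.2441]
eef_rot: [[0.996, -0.05, -0.075], [-0.09, -0.587, -0.804], [-0.004, 0.808, -0.589]]
contact_force: [-0.2, 1.2, 0.2]
grip_width: 1.001
```

Emit:
move_arm:
  deltas:
    - {"rot": [0.117,0,0],"dp": [0,0,0],"claw": -1}
    - {"rot": [0.117,0,0],"dp": [0,0,0],"claw": -1}
    - {"rot": [0.117,0,0],"dp": [0,0,0],"claw": -1}
    - {"rot": [0.117,0,0],"dp": [0,0,0],"claw": -1}
    - {"rot": [0.117,0,0],"dp": [0,0,0],"claw": -1}
    - {"rot": [0.117,0,0],"dp": [0,0,0],"claw": -1}
    - {"rot": [0.117,0,0],"dp": [0,0,0],"claw": -1}
    - {"rot": [0.117,0,0],"dp": [0,0,0],"claw": -1}

```text
clock: 9.37
position: [0.4844, -0.0534, 0.2612]
eef_rot: [[0.997, -0.071, 0.034], [-0.072, -0.997, 0.038], [0.031, -0.041, -0.999]]
contact_force: [0.3, 0.5, -0.2]
grip_width: 1.0
```

```bash
python3 -c "
from h import *
to(-.075,.029,.20,0)
t=cam('side');crop(t,200,100,400,300,3,'pics/s11.png')
t=cam('top');crop(t,230,160,430,310,4,'pics/t11.png')"
```

```text
t9.37 u8.4 v33.0 z261.2 mm al2.4  f u0.5 v-0.2 z-0.2 |f|0.6 j [-22.  13.  82.   3.  84. -18.] roterr [ 0.    -0.031  0.017]
rotvec(tool) [-0.041 -0.031  0.016] dp cm now-axes [0.08 8.59 5.78] dp in new axes [0.4  8.34 6.12]
```

View pics/s11.png

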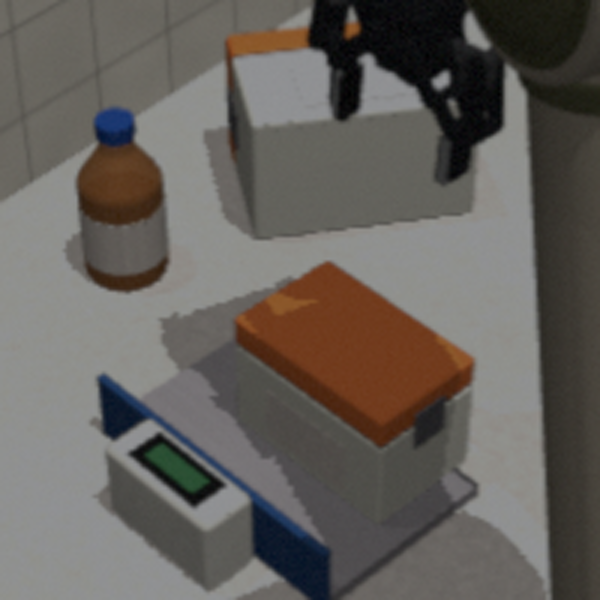

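View pics/t11.png

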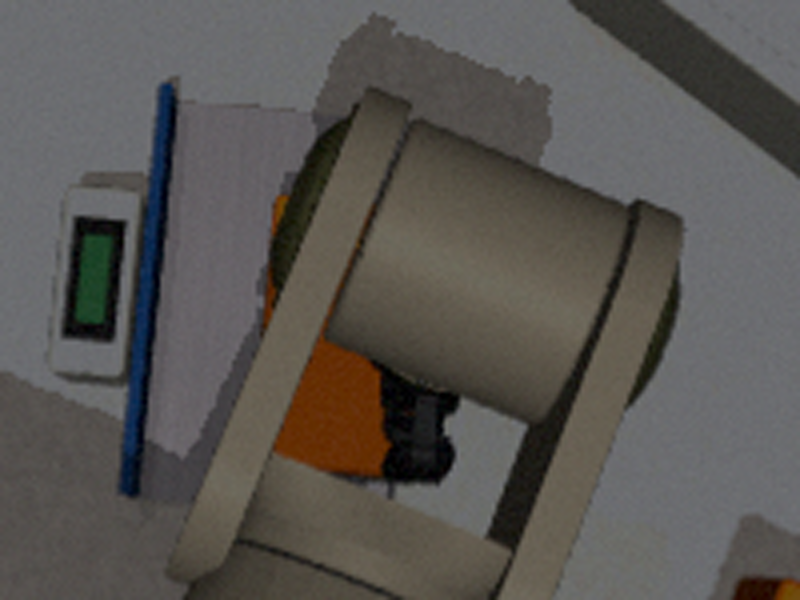

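Emit:
move_arm:
  deltas:
    - {"rot": [-0.02,-0.015,0.008],"dp": [0.1,1.8,0],"claw": -1}
    - {"rot": [-0.02,-0.015,0.008],"dp": [0.1,1.8,0],"claw": -1}
    - {"rot": [0,0,0],"dp": [0.1,1.8,0],"claw": -1}
    - {"rot": [0,0,0],"dp": [0.1,1.8,0],"claw": -1}
    - {"rot": [0,0,0],"dp": [0,1.8,1],"claw": -1}
    - {"rot": [0,0,0],"dp": [0,0,2.5],"claw": -1}
    - {"rot": [0,0,0],"dp": [0,0,3],"claw": -1}
    - {"rot": [0,0,0],"dp": [0,0,3],"claw": -1}

```text
clock: 10.13
position: [0.4806, -0.154, 0.1704]
eef_rot: [[0.996, -0.09, 0.006], [-0.09, -0.995, -0.033], [0.009, 0.032, -0.999]]
contact_force: [0.6, -0.4, 0.6]
grip_width: 1.001
```

```bash
python3 -c "
from h import *
to(-.08,.029,.035,0)
t=cam('side');crop(t,200,100,400,300,3,'pics/s12.png')
t=cam('top');crop(t,230,160,430,310,4,'pics/t12.png')"
```

```text
t10.13 u-92.1 v28.0 z170.4 mm al-1.9  f u-0.3 v-0.6 z0.6 |f|0.9 j [-30.  20.  88.  -2.  71. -25.] roterr [-0.    -0.009 -0.002]
rotvec(tool) [ 0.032 -0.009 -0.002] dp cm now-axes [-0.22 -1.65 13.49] dp in new axes [-0.1  -1.21 13.54]
```

View pics/t12.png

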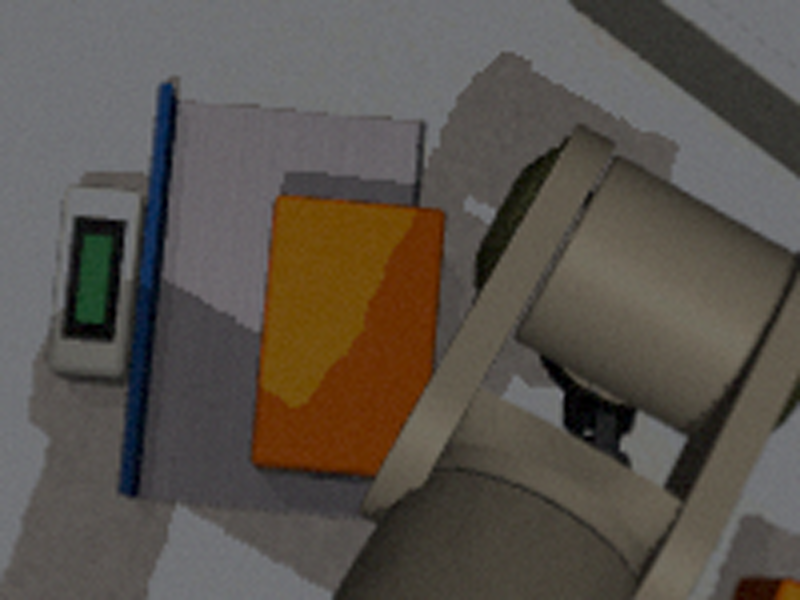

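Emit:
move_arm:
  deltas:
    - {"rot": [0.07,0,0],"dp": [0,0,2.5],"claw": -1}
    - {"rot": [0.07,0,0],"dp": [0,0,3],"claw": -1}
    - {"rot": [0.07,0,0],"dp": [0,0.3,3],"claw": -1}
    - {"rot": [0,0,0],"dp": [0,0.5,3],"claw": -1}
    - {"rot": [0,0,0],"dp": [0,0.5,2],"claw": -1}

```text
clock: 10.65
position: [0.486, -0.1542, 0.0385]
eef_rot: [[0.997, -0.076, 0.03], [-0.08, -0.982, 0.174], [0.016, -0.175, -0.984]]
contact_force: [0.1, 0.0, -0.3]
grip_width: 1.002
```

```bash
python3 -c "
from h import *
to(-.03,.029,.03,10)
t=cam('top')
tp=lambda a:np.array(a)/4+[230,160]-0.375
for p in ray(t,tp([[276,196],[443,209],[255,465]]),.117)-F: print(p@U,p@V)"
```

```text
t10.65 u-91.9 v22.6 z38.5 mm al10.1  f u0.0 v-0.1 z-0.3 |f|0.4 j [-36.  32.  95.  11.  58. -37.] roterr [ 0.    -0.015  0.011]
rotvec(tool) [-0.002 -0.015  0.011] dp cm now-axes [-0.6  -5.95  1.92] dp in new axes [-0.64 -5.95  1.91]
0.08088828468031757 -0.04860750178973848
-0.011131941669213025 -0.04932170002113283
0.07928480634680284 0.09932818344122406
```

Emit:
move_arm:
  deltas:
    - {"rot": [0,-0.007,0.005],"dp": [-0.1,-1.2,0.3],"claw": -1}
    - {"rot": [0,-0.007,0.005],"dp": [-0.1,-1.2,0.3],"claw": -1}
    - {"rot": [0,0,0],"dp": [-0.1,-1.2,0.3],"claw": -1}
    - {"rot": [0,0,0],"dp": [-0.1,-1.0,0.3],"claw": -1}
    - {"rot": [0,0,0],"dp": [0,-0.6,0.1],"claw": -1}
    - {"rot": [0,0,0],"dp": [0,-0.4,0.07],"claw": -1}
    - {"rot": [0,0,0],"dp": [0,-0.4,0.07],"claw": -1}

```text
clock: 11.28
position: [0.4909, -0.0903, 0.0398]
eef_rot: [[0.997, -0.078, 0.018], [-0.08, -0.982, 0.169], [0.005, -0.17, -0.986]]
contact_force: [-1.3, -0.5, 0.3]
grip_width: 1.002
```

```bash
python3 -c "
from h import *
to(-.03,.029,.03,10)"
```

```text
t11.28 u-27.8 v23.3 z39.8 mm al9.8  f u-0.6 v1.3 z0.3 |f|1.5 j [-29.  31.  97.  11.  56. -31.] roterr [ 0.    -0.003  0.009]
rotvec(tool) [ 0.004 -0.003  0.009] dp cm now-axes [-0.57  0.38  0.92] dp in new axes [-0.57  0.39  0.92]
```

Emit:
move_arm:
  deltas:
    - {"rot": [0,0,0.004],"dp": [0,0.1,0.6],"claw": -1}
    - {"rot": [0,0,0.004],"dp": [0,0.1,0.6],"claw": -1}
    - {"rot": [0,0,0],"dp": [0,-0.5,0.1],"claw": -1}
    - {"rot": [0,0,0],"dp": [0,-0.5,0.1],"claw": -1}
    - {"rot": [0,0,0],"dp": [0,-0.5,0.1],"claw": -1}
    - {"rot": [0,0,0],"dp": [0,-0.5,0.1],"claw": -1}
    - {"rot": [0,0,0],"dp": [0,-0.5,0.1],"claw": -1}

```text
clock: 11.87
position: [0.4956, -0.0681, 0.027]
eef_rot: [[0.996, -0.087, 0.024], [-0.09, -0.983, 0.16], [0.009, -0.162, -0.987]]
contact_force: [-0.9, -5.3, 1.6]
grip_width: 0.998
```

```bash
python3 -c "
from h import *
st()
t=cam('side');crop(t,200,100,400,300,3,'pics/s13.png')"
```

```text
t11.87 u-5.2 v20.6 z27.0 mm al9.3  f u-5.3 v0.4 z1.6 |f|5.6 j [-26.  32.  98.  11.  53. -28.] roterr [-0.   -0.01 -0.  ]
```

View pics/s13.png

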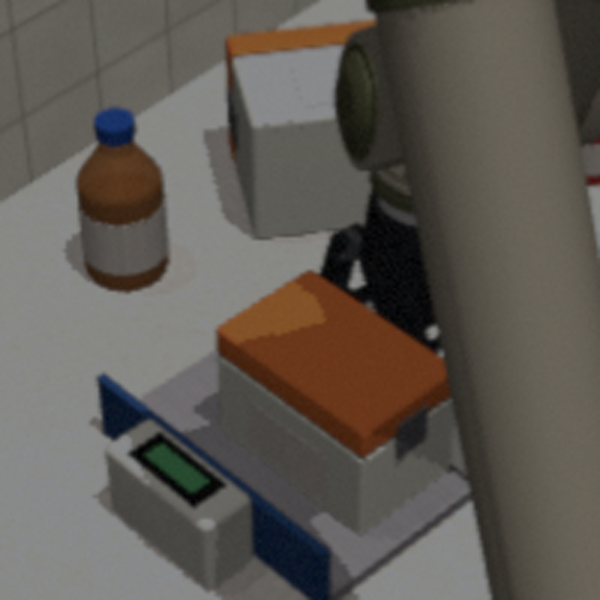

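Emit:
move_arm:
  deltas:
    - {"rot": [0,-0.004,0],"dp": [0,-0.5,0.07],"claw": -1}
    - {"rot": [0,-0.004,0],"dp": [0,-0.5,0.07],"claw": -1}
    - {"rot": [0,0,0],"dp": [0,-0.5,0.07],"claw": -1}
    - {"rot": [0,0,0],"dp": [0,-0.5,0.07],"claw": -1}
    - {"rot": [0,0,0],"dp": [0,-0.5,0.07],"claw": -1}
    - {"rot": [0,0,0],"dp": [0,-0.5,0.07],"claw": -1}
    - {"rot": [0,0,0],"dp": [0,-0.5,0.07],"claw": -1}
    - {"rot": [0,0,0],"dp": [0,-0.5,0.07],"claw": -1}

```text
clock: 12.58
position: [0.4997, -0.025, 0.0273]
eef_rot: [[0.996, -0.089, 0.015], [-0.09, -0.983, 0.16], [0.001, -0.161, -0.987]]
contact_force: [-0.9, -2.3, -1.0]
grip_width: 1.002
```

```bash
python3 -c "
from h import *
st()
t=cam('side');crop(t,200,100,400,300,3,'pics/s14.png')"
```

```text
t12.58 u38.1 v20.3 z27.3 mm al9.2  f u-2.4 v0.7 z-1.0 |f|2.6 j [-21.  32.  98.  11.  53. -23.] roterr [-0.    -0.001 -0.002]
```

View pics/s14.png

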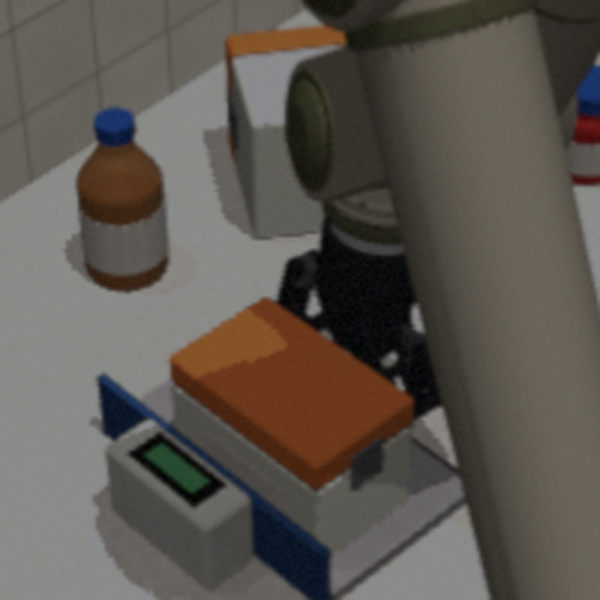

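Nearly home. The last few millimetres go slowly until the force rises.

Emit:
move_arm:
  deltas:
    - {"rot": [0,0,0],"dp": [0,-0.3,0.05],"claw": -1}
    - {"rot": [0,0,0],"dp": [0,-0.3,0.05],"claw": -1}
    - {"rot": [0,0,0],"dp": [0,-0.3,0.05],"claw": -1}

```text
clock: 12.88
position: [0.4999, -0.0171, 0.0273]
eef_rot: [[0.996, -0.087, 0.014], [-0.088, -0.984, 0.154], [0.0, -0.155, -0.988]]
contact_force: [-14.8, -41.7, 6.1]
grip_width: 0.995
```

```bash
python3 -c "
from h import *
st()"
```

```text
t12.88 u45.9 v20.8 z27.3 mm al8.9  f u-42.8 v11.1 z6.1 |f|44.6 j [-20.  32.  98.  11.  53. -22.] roterr [ 0. -0.  0.]
```

Emit:
move_arm:
  deltas:
    - {"rot": [0,0,0],"dp": [0,0.3,-0.05],"claw": -1}
    - {"rot": [0,0,0],"dp": [0,0.6,-0.1],"claw": -1}
    - {"rot": [0,0,0],"dp": [0,1.5,-0.3],"claw": -1}
    - {"rot": [0,0,0],"dp": [0,2.5,-0.5],"claw": -1}
    - {"rot": [0,0,0],"dp": [0,2.5,-0.5],"claw": -1}
    - {"rot": [0,0,0],"dp": [0,1,-3],"claw": -1}
    - {"rot": [0,0,0],"dp": [0,0.5,-3.5],"claw": -1}
    - {"rot": [0,0,0],"dp": [0,0.5,-3.5],"claw": -1}
    - {"rot": [0,0,0],"dp": [0,0.5,-3.5],"claw": -1}
    - {"rot": [0,0,0],"dp": [0,0.5,-3.5],"claw": -1}

```text
clock: 13.72
position: [0.484, -0.1497, 0.1932]
eef_rot: [[0.996, -0.088, -0.004], [-0.086, -0.982, 0.17], [-0.018, -0.169, -0.985]]
contact_force: [0.1, 0.2, -1.4]
grip_width: 1.001
```

Emit:
move_arm:
  deltas:
    - {"rot": [0,0,0],"dp": [0,3,-1],"claw": -1}
    - {"rot": [0,0,0],"dp": [0,3,-1],"claw": -1}
    - {"rot": [0,0,0],"dp": [0,3,-1],"claw": -1}
    - {"rot": [0,0,0],"dp": [0,3,-1],"claw": -1}

```text
clock: 14.05
position: [0.4748, -0.2754, 0.2219]
eef_rot: [[0.997, -0.079, 0.007], [-0.079, -0.983, 0.167], [-0.006, -0.167, -0.986]]
contact_force: [0.8, 0.1, 0.4]
grip_width: 0.999
```

```bash
python3 -c "
from h import *
st()
t=cam('side');crop(t,200,100,400,300,3,'pics/s15.png')
t=cam('top');crop(t,230,160,430,310,4,'pics/t15.png');cv2.imwrite('pics/t15f.png',t['img'])"
```

```text
t14.05 u-213.6 v23.1 z221.9 mm al9.6  f u0.2 v-0.8 z0.4 |f|0.9 j [-46.  24.  72.   7.  90. -42.] roterr [-0.     0.008  0.007]
```

View pics/s15.png

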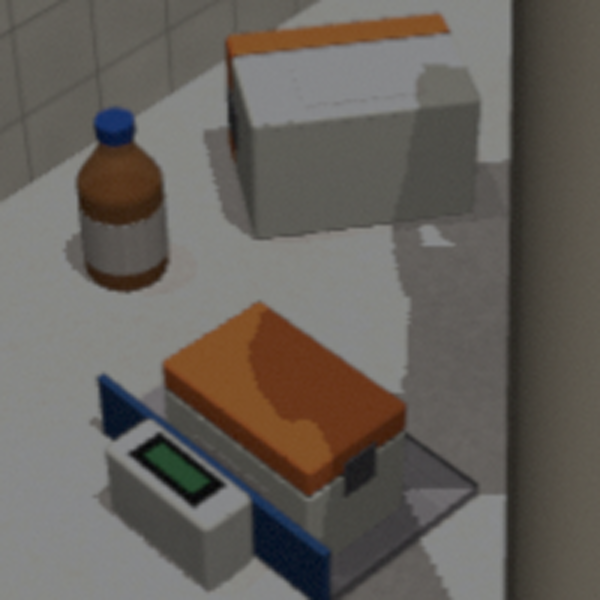

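View pics/t15.png

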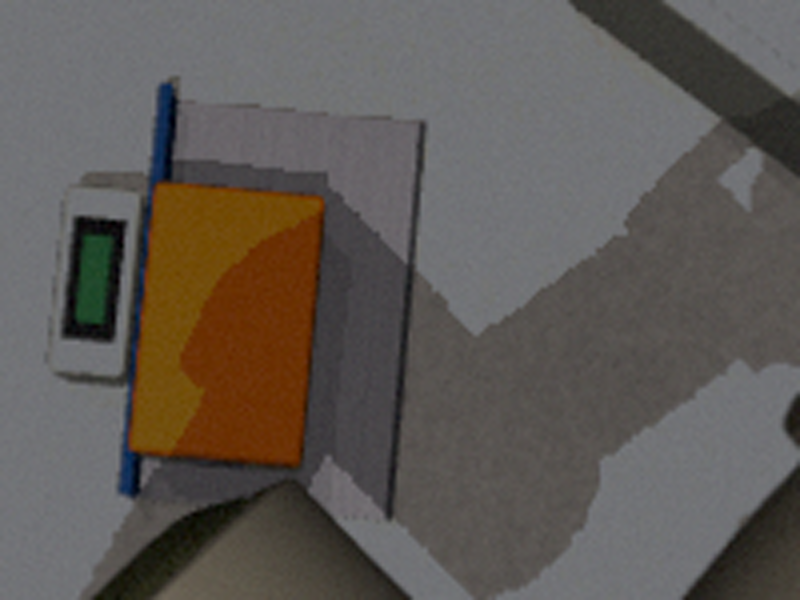

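View pics/t15f.png

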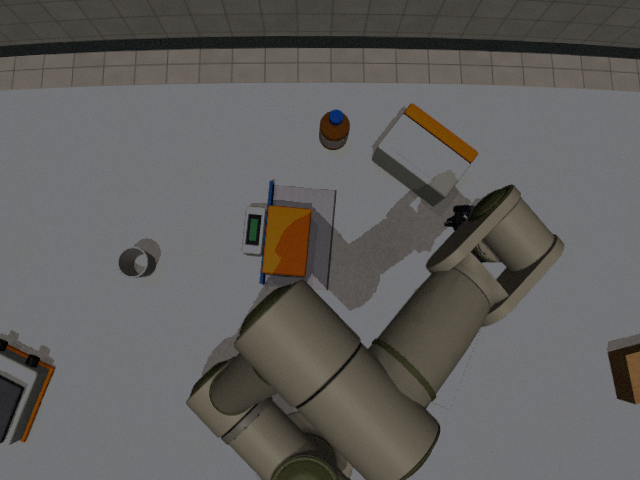

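```bash
python3 -c "
from h import *
t=cam('top');s=cam('side')
f=lambda p,o,k:np.array(p)/k+o-.375
for p in ray(t,f([[156,183],[324,198],[300,466],[130,450]],[230,160],4),.117)-F: print('lid',p@U,p@V)
for p in ray(s,f([[163,360],[260,303],[406,403],[313,468]],[200,100],3),.117)-F: print('lid side',p@U,p@V)
for p in ray(t,f([[175,83],[135,496]],[230,160],4),.06)-F: print('stop',p@U,p@V)
for p in ray(t,f([[423,122],[391,518]],[230,160],4),.012)-F: print('edge',p@U,p@V)
st()"
```

```text
lid 0.14725537303294645 -0.050191165518184575
lid 0.05452861646505842 -0.04976546260438151
lid 0.054969697426190324 0.09779728008866125
lid 0.14748892669572666 0.09703914502796046
lid side 0.1466844387778731 -0.051552410928445584
lid side 0.057638727398731944 -0.04807211191426778
lid side 0.0564468845479194 0.0957202584844951
lid side 0.14402959173916213 0.09502951168331489
stop 0.1472890576964262 -0.11981519274576186
stop 0.1475906418802624 0.12040998006859352
edge 0.00011554718535170596 -0.11956587048872061
edge -1.3359725069919626e-05 0.11949604653990001
t14.25 u-212.7 v23.1 z220.8 mm al9.6  f u1.0 v0.2 z-1.2 |f|1.6 j [-46.  24.  73.   7.  90. -42.] roterr [-0.     0.008  0.005]
```

Flush and square: the lid front is at 147.3 to 147.5 mm and the stop face at 147.3 to 147.6 mm from the front edge, both in the top view. The jar is hidden by the arm in that picture, so I clear the view before handing in.

Emit:
move_arm:
  deltas:
    - {"rot": [0,0,0],"dp": [-2,0,-3],"claw": -1}
    - {"rot": [0,0,0],"dp": [-2,0,-3],"claw": -1}
    - {"rot": [0,0,0],"dp": [-2,0,-3],"claw": -1}
    - {"rot": [0,0,0],"dp": [-2,0,-2],"claw": -1}
    - {"rot": [0,0,0],"dp": [-2,0,0],"claw": -1}

```text
clock: 14.67
position: [0.3738, -0.2782, 0.3306]
eef_rot: [[0.997, -0.072, -0.001], [-0.07, -0.981, 0.179], [-0.014, -0.178, -0.984]]
contact_force: [0.0, 0.3, -0.3]
grip_width: 0.998
```

```bash
python3 -c "
from h import *
st();s=cam('side');cv2.imwrite('pics/s16.png',s['img']);s=cam('top');cv2.imwrite('pics/t16.png',s['img'])"
```

```text
t14.67 u-225.2 v123.5 z330.6 mm al10.3  f u0.3 v-0.0 z-0.3 |f|0.4 j [-55.  13.  71.   6. 104. -50.] roterr [-0.     0.017  0.015]
```

View pics/s16.png

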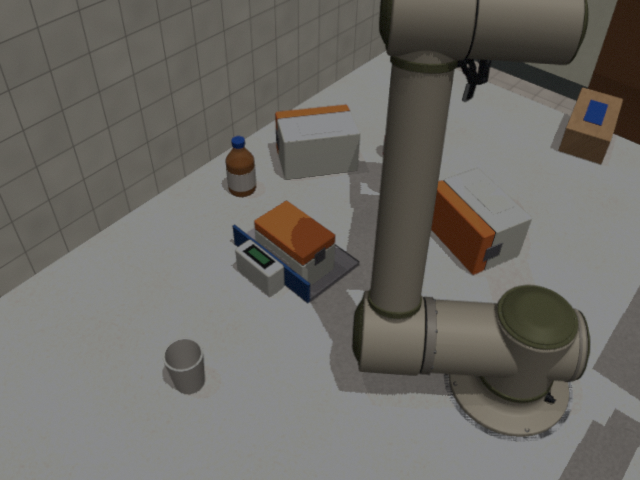

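View pics/t16.png

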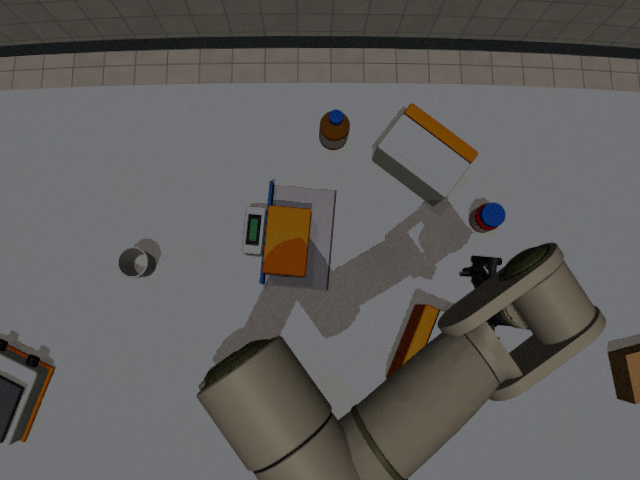

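The jar is still at (489,216), the bottle at (335,125), the beaker at (137,262), all as at the start. The box stands upright against the stop.

```bash
python3 -c "
from plant import arm
print(arm.sign_off())"
```

```text
the job is handed in; nothing more can be done
None
```

The specimen box now stands on its base on the platform, orange lid up, flush against the blue back stop, and the robot is clear of it. I handed the job in at about 14.7 s of the 50 s; no verdict was reported.

**What I did:** I pushed the box square against the front edge with both open fingertips on the lid. I then turned it 90° about that edge, keeping it clamped so it did not drop, and slid it home from behind.

**Last checks:**
- **Flush:** in the top view the box face is 147.3 to 147.5 mm from the front edge, and the stop face 147.3 to 147.6 mm. The nominal distance is 150 mm, so both share an offset of about 2.5 mm, roughly the calibration error.
- **Side view:** it reads the box face at 144.0 to 146.7 mm, up to about 3 mm short of the stop. I put this down to rough corner picks at an oblique angle, since the force rose sharply when the box met the stop.
- **Position:** the box stands about 24 mm off the platform's centre along its length, but entirely on the deck.
- **Bystanders:** the bottle, jar and beaker are at the same pixels in the top view as at the start.
- **Forces:** the highest readings, taken at the end of each move, were about 43 to 45 N. They came from the fingertips, once when the box met the edge and once when it met the stop. That is under the 120 N wrist limit. The 40 N limit applies to the arm and gripper body, which I did not see touch anything.

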